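# Unlock the finished-work cabinet and hold its gate wide

## Task

On the goldsmith's bench, unlock the cabinet of finished rings: squeeze the two ears of the red catch fully together, and after it those of the blue catch. Then swing the barred gate open by its wooden peg, past the click of its detent to nearly its stop, and finish still holding it wide there, because it falls back when let go. Leave the tools, the jar and the other things around it where they are.

Things in the scene. Friction and masses are not known exactly. Their poses are not given: they have to be found in the camera images.
- red_mid (a point): point midway between the two red ears of the red catch, 36 mm above the cabinet's top: the TCP goes here, tool straight down, fingers closing along y. Axes of the cabinet (x to its rear, y along the shut gate to its hinge, z up). The blue catch stands 108 mm beside it along y; which is nearer the hinge varies. Keep fingertips over 16 mm above the cabinet's top (bolt parts)
- red_bolt (a joint): travel of the red catch: 0 at rest, its brass bolt blocks a keeper post of the gate; 0.012 m = both ears fully in against the middle block, bolt drawn (gate free of it beyond 0.009). The two ears are geared together, each moves inward by this much. It takes about 6 N and stays where it is left (friction, no spring)
- red_ear_r: the red ear away from the hinge (robot's right): upright plate 24 mm (x) by 8 mm (y), top 45 mm above the cabinet's top, its centre at y = -29 mm from red_mid at rest; over the outer faces of both ears 66 mm at rest, 42 mm fully in. Origin: on the cabinet's top below red_mid at rest, shifts with the ear
- red_ear_l: the red ear towards the hinge (robot's left), same plate at y = +29 mm at rest; same origin
- blue_mid (a point): point midway between the two blue ears of the blue catch, 36 mm above the cabinet's top: the TCP goes here, tool straight down, fingers closing along y. Axes of the cabinet (x to its rear, y along the shut gate to its hinge, z up). The red catch stands 108 mm beside it along y; which is nearer the hinge varies. Keep fingertips over 16 mm above the cabinet's top (bolt parts)
- blue_bolt (a joint): travel of the blue catch: 0 at rest, its brass bolt blocks a keeper post of the gate; 0.012 m = both ears fully in against the middle block, bolt drawn (gate free of it beyond 0.009). The two ears are geared together, each moves inward by this much. It takes about 6 N and stays where it is left (friction, no spring)
- blue_ear_r: the blue ear away from the hinge (robot's right): upright plate 24 mm (x) by 8 mm (y), top 45 mm above the cabinet's top, its centre at y = -29 mm from blue_mid at rest; over the outer faces of both ears 66 mm at rest, 42 mm fully in. Origin: on the cabinet's top below blue_mid at rest, shifts with the ear
- blue_ear_l: the blue ear towards the hinge (robot's left), same plate at y = +29 mm at rest; same origin
- hinge_axis (a point): point on the gate's upright hinge axis, at the left front corner of the cabinet, at the height of its top (130 mm above the table). Axes of the cabinet, which is fixed: a plywood box 220 mm deep, 300 mm wide, 130 mm tall; x points to its rear, y to its left (from the peg to the hinge when the gate is shut), z up
- gate_peg (a point): grip point on the dark wooden peg that stands up from the gate's top rail, 150 mm from the hinge axis: round, 16 mm in diameter, free height 130 to 180 mm above the table; this point is at 160 mm. It follows the gate; y of its axes points to the hinge axis
- gate_hinge (a joint): opening of the gate: 0 = shut, grows as the peg swings towards the robot (clockwise seen from above), stop at 1.4 rad. A spring pulls it shut with 1 to 3 N at the peg, so it falls back when let go. Between about 0.5 and 0.85 rad a spring ball detent resists (about 6 N at the peg in all) and then lets it past; let go beyond it, the gate falls back only on to the detent at about 0.85
- gate: the gate: aluminium frame with steel bars, 250 mm long, 12 mm thick, top rail flush with the cabinet's top, in front of it; sweeps the table in front of the cabinet. Origin on the hinge axis at table height
- flux_jar: small amber jar, 40 mm wide and 50 mm tall, standing on the rear left of the cabinet's top; leave alone; origin at the centre of its underside
- bench_block: square steel block 60 x 60 x 16 mm lying on the rear right of the cabinet's top; leave alone; origin at the centre of its underside
- pliers: red-handled pliers, 140 mm long, 14 mm high, lying on the table to the robot's right; leave alone; origin under its pivot
- cutters: black-handled cutters of the same build, lying on the table to the robot's right; leave alone; origin under its pivot
- hammer: hammer lying on the table to the robot's left; leave alone
- file: flat steel file with a wooden handle, 265 mm long, lying on the table to the robot's left; leave alone
- pickle_cup: white open cup, 72 mm wide and 80 mm tall, standing on the table to the robot's right; leave alone; origin at the centre of its underside

How it is judged (in metres and radians):
On the way, in this order (a step that is already met when the one before it is completed fails the run):
1. the red catch is squeezed in between the fingers, the blue one still at rest (value of joint red_bolt above 0.01 m and contact force between the fingers and red_ear_r above 1 N and contact force between the fingers and red_ear_l above 1 N and value of joint blue_bolt below 0.003 m), for 0.1 s.
2. the blue catch is squeezed in between the fingers, the red one still in, the gate still shut (value of joint blue_bolt above 0.01 m and contact force between the fingers and blue_ear_r above 1 N and contact force between the fingers and blue_ear_l above 1 N and value of joint red_bolt above 0.009 m and value of joint gate_hinge below 0.1 rad), for 0.1 s.
3. the gate is swung past its detent (value of joint gate_hinge above 0.95 rad), for 0.1 s.
At the end, for the whole second after the job is handed in: The gate stands still (under 0.1 rad/s) at more than 1.15 rad of its 1.4 rad, the fingers hold it there (contact force over 0.5 N), and both catches are still in by more than 9 of their 12 mm (value of joint gate_hinge above 1.15 rad and velocity of joint gate_hinge between -0.1 and 0.1 rad/s and contact force between the fingers and gate above 0.5 N and value of joint each of red_bolt, blue_bolt above 0.009 m); the arm keeps its last pose, push and grip.
It fails at once if one of the loose things around (tools, cup, jar, block) is moved by more than 30 mm (distance of any of flux_jar, bench_block, pliers, cutters, hammer, file, pickle_cup from where it was at the start of the episode above 0.03 m).
It also fails if it takes over 48 s, if anything falls off the work surface, if the arm or the gripper's body presses on something with over 40 N, if the wrist force passes 120 N, or if a joint passes its speed limit or range.

## Robot

A 6-joint arm with a two-finger parallel gripper is mounted at the origin on the work surface. World frame = base frame: x ahead of the robot, y to its left, z up, the work surface at z = 0. Lengths are in m, angles in degrees, forces in N, time in s.
With the tool pointing down it reaches from about 0.4 to 0.825 m from the base axis. Payload 7 kg.
Tool frame: the origin (TCP) lies between the finger pads, 19 mm behind the fingertips; this is the grasp point; z points along the fingers, y is the line along which they close (so a half turn about z gives the same grasp; the last joint's range is limited). The gripper opens to 88 mm and grips with 3 to 60 N. Pads are 19 mm wide; open, the fingers measure 130 mm over their backs; the gripper's body (78 mm by 193 mm) begins 47 mm behind the grasp point.
Start: joints at [-48.409, 20.546, 0.682, 0, -70.136, -16.507], TCP at [0.286, -0.611, 0.245] pointing down, gripper open.
Joint ranges: [-176.03, 176.03], [-82.01, 121.73], [-58.28, 71.71], [-173.87, 95.51], [-174.79, -0.11], [-173.66, 173.66]. Speed limits (degrees/s): [136.94, 136.94, 172.46, 180, 180, 180].

## Interface

Orientations are given as [roll, pitch, yaw] about the fixed x, y, z axes, in that order (R = Rz(yaw) Ry(pitch) Rx(roll)).
In Python, from plant import telemetry, viewer, workorder gives the robot as it stands. The module is installed in compiled form; this text tells all that it offers.
- The arm moves only by the tool carry_out, never from a script. Its argument "rows" is a list of rows, each a list of 6 numbers: the shift along the tool's x, y, z in m, then the turn, a rotation vector about the tool's x, y, z in rad. In form: [[tx, ty, tz, ax, ay, az], ...]. A call has 1 to 8 rows; each row is the pose to reach, as a shift and turn from the pose commanded when the call began, along the tool's axes at that moment; what a row does not reach only later rows make up. A row lasts 1/8 s, in which the tool goes at most 62.5 mm and 10.7 degrees, less where a joint would pass 70% of its speed; a pose out of reach is approached as far as the arm can. A call with a gripper value outside its range is refused whole. "grip" is the gripper's target within -1 to 1 (fully open at 1, half-way at 0, shut at -1), set as the call begins (left out, the last holds). The fingers move at their own pace and stop on an object; the grip force is fixed at half the most. Time passes only in rows, so rows that repeat a pose let the fingers close. It gives the time, the measured TCP pose, the force, the opening and the grip force at its end, in the units of the state.
- telemetry.get_obs(): the state, without advancing time (a new reading comes with each control period).
- viewer.snapshot(name): name is "scene" or "side" or "wrist"; returns the picture (420x560x3 uint8, red, green, blue); there is no depth.
- viewer.camera_info(name): a dict with "intrinsics" (3x3 intrinsics, pixels), "extrinsics" (4x4, takes a point from camera to world coordinates); the wrist camera has in their place "tool_from_camera" (4x4, takes a point from camera to tool coordinates, whose origin is the TCP and whose axes are the flange's). Camera axes: x right, y down, z forward; pixel columns grow to the right and rows downward; lengths in m; the calibration is good to about 2 mm. A picture is of the moment at which its call begins: read the wrist's pose just before it. camera_info takes no time and is no camera call.
- workorder.close_job(): hands the job in; it is judged then, once.
The state is a dict: "clock": time; "joint_pos": joint angles; "qvel": joint speeds; "tau": joint torques, N m; "tool_pos": TCP position; "orientation": TCP orientation; "force": force on the tool from outside, world axes, zero at the start; "moment": the same for the moment, N m; "opening": finger opening in m; "gripper_force": force on a finger pad.
Only numpy, scipy, OpenCV 4.12 (cv2) and the standard library are available. Lean on these libraries where they do the work, as an engineer would, in place of code of your own. Each camera call takes 0.05 s, during which the arm holds its last target. There are 200 camera calls.

## Working session

There is one attempt and no reset: what is moved stays moved. The work goes in short steps, Python scripts to look and compute and a tool call to move; the robot and the scene stay as the last step left them, time stands still between calls to the robot, and variables do not carry over. Pictures are saved under pics/ and viewed, at most 10 in all, crops included, and the job is handed in when it is done.

Besides the shell and the picture viewer there is one more tool, called as name([rows], argument=value, ...), one row to a line, values as JSON. carry_out: Moves the arm, as the interface text tells. Its arguments: {"type":"object","properties":{"rows":{"type":"array"},"grip":{"type":"number"}},"required":["rows"]}

```bash
mkdir -p pics
python3 - <<'E'
from plant import telemetry, viewer
import cv2,numpy as np
o=telemetry.get_obs();print({k:o[k] for k in('clock','tool_pos','orientation','opening','force')})
for n in('scene','side'):
    im=viewer.snapshot(n);np.save(f'pics/{n}.npy',im);cv2.imwrite(f'pics/{n}.png',im[:,:,::-1])
    c=viewer.camera_info(n);print(n,np.round(c['intrinsics'],1).tolist(),np.round(c['extrinsics'],3).tolist())
print(viewer.camera_info('wrist'))
E
```

```text
{'clock': 0.0, 'tool_pos': array([ 0.28594158, -0.61092858,  0.24441469]), 'orientation': array([ 1.79904476e+02, -8.03548473e-03, -1.54923649e+02]), 'opening': 0.08753807242617416, 'force': array([ 0.31267144, -0.77376419,  0.29605537])}
scene [[436.8, 0.0, 277.7], [0.0, 436.8, 212.6], [0.0, 0.0, 1.0]] [[0.407, 0.688, -0.6, 1.378], [0.913, -0.307, 0.268, -0.313], [0.0, -0.657, -0.753, 1.065], [0.0, 0.0, 0.0, 1.0]]
side [[423.5, 0.0, 284.6], [0.0, 423.5, 213.3], [0.0, 0.0, 1.0]] [[-0.815, -0.289, 0.502, -0.094], [-0.58, 0.389, -0.716, 1.02], [0.012, -0.875, -0.484, 0.815], [0.0, 0.0, 0.0, 1.0]]
{'intrinsics': array([[339.40134025,   0.        , 286.63557605],
       [  0.        , 339.40134025, 205.43654794],
       [  0.        ,   0.        ,   1.        ]]), 'tool_from_camera': array([[ 1.29885672e-03, -9.67752318e-01, -2.51900307e-01,
         6.77405249e-02],
       [ 9.99998952e-01,  1.09577150e-03,  9.46485357e-04,
         1.73873717e-04],
       [-6.39938221e-04, -2.51901272e-01,  9.67752727e-01,
        -1.39422295e-01],
       [ 0.00000000e+00,  0.00000000e+00,  0.00000000e+00,
         1.00000000e+00]])}
```

View pics/scene.png

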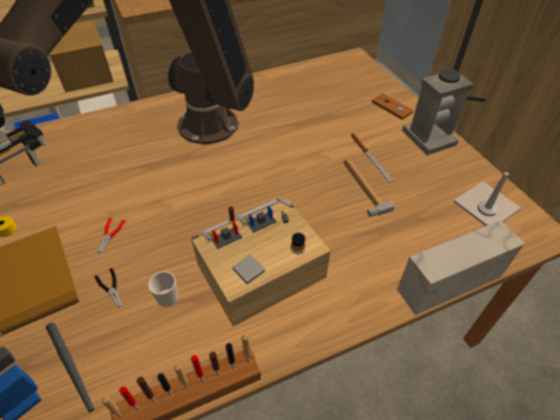

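View pics/side.png

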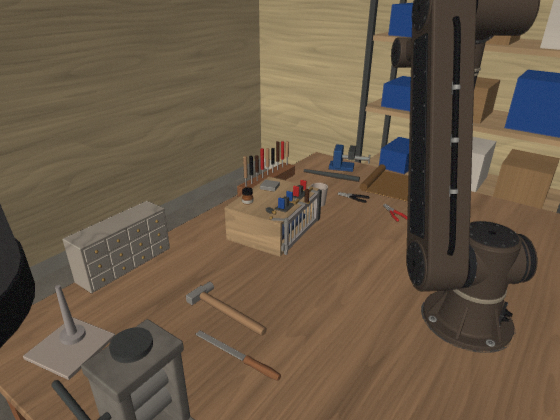

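Scene view: cabinet centred near (262,258), red ears (~215–236,233), blue ears (~252–272,217), peg (232,213), and hinge to the left near (288,203). In the side view the red ears are at ~(300,189) and the blue at ~(286,201). I'll triangulate these.

```bash
cat > h.py <<'E'
import numpy as np, cv2
from plant import telemetry, viewer
from scipy.spatial.transform import Rotation as R
def blobs(im,mask,roi,amin=4):
    m=np.zeros(mask.shape,np.uint8);a,b,c,d=roi;m[b:d,a:c]=mask[b:d,a:c]
    n,l,s,c=cv2.connectedComponentsWithStats(m)
    return [(s[i].tolist(),c[i]) for i in range(1,n) if s[i,4]>=amin]
def masks(im):
    h=cv2.cvtColor(im,cv2.COLOR_RGB2HSV);H,S,V=cv2.split(h)
    return (((H<6)|(H>174))&(S>190)&(V>90)).astype(np.uint8),((H>100)&(H<130)&(S>150)&(V>60)).astype(np.uint8)
def ray(K,T,p):
    d=T[:3,:3]@np.linalg.solve(K,[p[0],p[1],1]);return T[:3,3],d
def plane(K,T,p,z):
    o,d=ray(K,T,p);return o+d*(z-o[2])/d[2]
def cam(n):
    c=viewer.camera_info(n)
    if n!='wrist': return c['intrinsics'],c['extrinsics']
    o=telemetry.get_obs();T=np.eye(4);T[:3,:3]=R.from_euler('xyz',o['orientation'],degrees=True).as_matrix();T[:3,3]=o['tool_pos']
    return c['intrinsics'],T@c['tool_from_camera']
def tri(a,b):
    (o1,d1),(o2,d2)=a,b
    s=np.linalg.lstsq(np.c_[d1,-d2],o2-o1,rcond=None)[0];return (o1+s[0]*d1+o2+s[1]*d2)/2
E
python3 - <<'E'
from h import *
for n,roi in(('scene',(190,190,320,270)),('side',(225,165,330,235))):
    im=np.load(f'pics/{n}.npy');K,T=cam(n)
    for nm,m in zip('rb',masks(im)):
        for s,c in blobs(im,m,roi): print(n,nm,s,c.round(1),plane(K,T,c,.157).round(3))
a,b,c,d=190,190,340,300
cv2.imwrite('pics/c1.png',cv2.resize(np.load('pics/scene.npy')[185:325,180:340,::-1],None,fx=4.2,fy=4.2,interpolation=cv2.INTER_CUBIC))
E
```

```text
scene r [233, 222, 5, 12, 24] [235.1 226.9] [ 0.654 -0.116  0.157]
scene r [213, 231, 5, 12, 27] [215.7 236.1] [ 0.663 -0.174  0.157]
scene b [268, 207, 4, 12, 27] [269.8 212.6] [ 0.645 -0.011  0.157]
scene b [250, 215, 4, 12, 29] [251.7 220.6] [ 0.652 -0.067  0.157]
side r [301, 181, 5, 4, 12] [302.7 182.4] [ 0.672 -0.186  0.157]
side r [294, 187, 5, 9, 25] [295.9 190.9] [ 0.651 -0.111  0.157]
side b [287, 191, 5, 9, 34] [289.2 194.9] [ 0.653 -0.071  0.157]
side b [278, 198, 7, 11, 53] [281.  203.1] [ 0.639 -0.004  0.157]
```

View pics/c1.png

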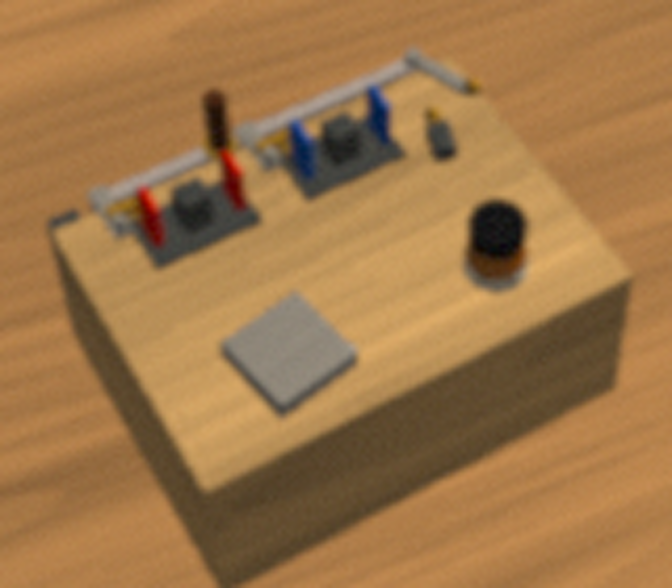

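carry_out([
  [-0.02, 0.011, -0.01, 0, 0, 0],
  [-0.06, 0.034, -0.02, 0, 0, 0],
  [-0.105, 0.06, -0.035, 0, 0, 0],
  [-0.15, 0.086, -0.05, 0, 0, 0],
  [-0.195, 0.111, -0.055, 0, 0, 0],
  [-0.24, 0.137, -0.055, 0, 0, 0],
  [-0.285, 0.163, -0.055, 0, 0, 0],
  [-0.33, 0.188, -0.055, 0, 0, 0],
], grip=1)

```text
clock: 1.1
tool_pos: [0.5061, -0.2987, 0.3011]
orientation: [-180.0, 0.0, -154.9]
force: [0.6, -0.4, -0.1]
opening: 0.0878
gripper_force: 0.0
```

carry_out([
  [-0.045, 0.026, 0, 0, 0, 0.06],
  [-0.09, 0.052, 0, 0, 0, 0.13],
  [-0.135, 0.078, 0, 0, 0, 0.2],
  [-0.175, 0.1, 0, 0, 0, 0.27],
  [-0.205, 0.118, 0, 0, 0, 0.33],
  [-0.224, 0.128, 0, 0, 0, 0.33],
  [-0.224, 0.128, 0, 0, 0, 0.33],
])

```text
clock: 1.98
tool_pos: [0.6543, -0.0887, 0.3001]
orientation: [180.0, -0.0, -173.7]
force: [-0.1, -1.1, -0.3]
opening: 0.0875
gripper_force: 0.0
```

Run:
```python
from h import *
o=telemetry.get_obs();print({k:o[k] for k in('clock','tool_pos','orientation','joint_pos','force')})
K,T=cam('wrist');im=viewer.snapshot('wrist');np.savez('pics/w1.npz',im=im,K=K,T=T);cv2.imwrite('pics/w1.png',im[:,:,::-1])
for nm,m in zip('rb',masks(im)):
    for s,c in blobs(im,m,(0,0,560,420),20): print(nm,s,c.round(1),plane(K,T,c,.175).round(4),plane(K,T,c,.155).round(4))
```

```text
{'clock': 1.975, 'tool_pos': array([ 0.65432974, -0.08873343,  0.30008754]), 'orientation': array([ 1.79992545e+02, -2.65482032e-02, -1.73650265e+02]), 'joint_pos': array([ 9.15811651e+00,  1.76448372e+01,  3.57041282e+00, -9.01684530e-03,
       -7.59517269e+01, -9.28061929e+01]), 'force': array([-0.10201957, -1.07001199, -0.28574278])}
r [175, 181, 21, 35, 460] [185.4 197.7] [ 0.6579 -0.1695  0.175 ] [ 0.6633 -0.175   0.155 ]
r [247, 180, 12, 35, 295] [253.  197.7] [ 0.6519 -0.1157  0.175 ] [ 0.6568 -0.1172  0.155 ]
b [372, 179, 18, 35, 333] [382.6 196.2] [ 0.6391 -0.0129  0.175 ] [ 0.6431 -0.0066  0.155 ]
b [307, 181, 11, 34, 309] [312.3 197.7] [ 0.6465 -0.0686  0.175 ] [ 0.651  -0.0665  0.155 ]
```

View pics/w1.png

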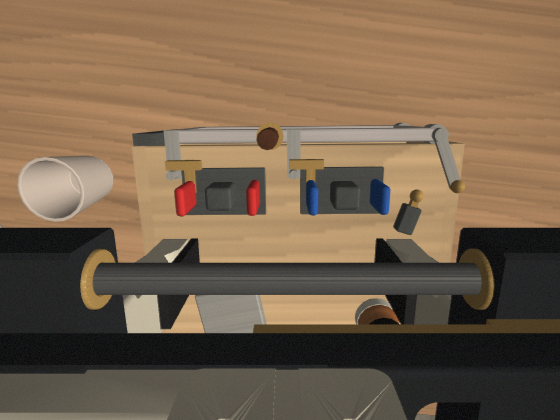

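Wrist view: image right is the hinge side. Red ears are at (185,198) and (253,198), blue at (312,198) and (382,196), peg top at (270,139), hinge pivot near (437,132). The tool already looks parallel to the cabinet.

Run:
```python
from h import *
d=np.load('pics/w1.npz');im,K,T=d['im'],d['K'],d['T']
P=lambda u,v,z:plane(K,T,(u,v),z)
R_,B_=masks(im)
for nm,m,roi in(('r',R_,(165,160,205,230)),('r',R_,(235,160,270,230)),('b',B_,(300,160,325,230)),('b',B_,(365,160,400,230))):
    a,b,c,e=roi;s=m[b:e,a:c]
    for row in range(192-b,220-b,5):
        w=np.where(s[row])[0]
        if len(w): print(nm,row+b,w.min()+a,w.max()+a+1,end='; ')
    print()
# back-top edges row 215, y edges
ro=P(175,205,.175);ri=P(247,205,.175);bo=P(390.5,205,.175);bi=P(318.5,205,.175)
for q in(ro,ri,bi,bo):print(q.round(4))
print('dists',np.linalg.norm(ro-ri),np.linalg.norm(bo-bi))
print('back x', [P(u,215.5,.175).round(4) for u in(183,253,312,383)])
yv=(bo-ro)[:2];psi=np.degrees(np.arctan2(-yv[0],yv[1]));print('psi',psi)
print('peg top',P(270,139,.18).round(4),'hinge',P(437,132,.13).round(4),'wall corners',P(136,146,.13).round(4),P(462,143,.13).round(4))
```

```text
r 192 175 195; r 197 176 195; r 202 176 196; r 207 177 193; r 212 178 187; 
r 192 247 259; r 197 248 259; r 202 248 259; r 207 248 258; r 212 248 256; 
b 192 308 318; b 197 308 318; b 202 307 318; b 207 308 318; b 212 309 318; 
b 192 376 390; b 197 372 389; b 202 376 389; b 207 378 389; b 212 380 388; 
[ 0.6649 -0.1776  0.175 ]
[ 0.6584 -0.12    0.175 ]
[ 0.652  -0.0628  0.175 ]
[ 0.6455 -0.0052  0.175 ]
dists 0.05793699035691266 0.05798004641953915
back x [array([ 0.673 , -0.1709,  0.175 ]), array([ 0.6667, -0.1145,  0.175 ]), array([ 0.6613, -0.0669,  0.175 ]), array([ 0.6549, -0.0096,  0.175 ])]
psi 6.411529399047591
peg top [ 0.6041 -0.1066  0.18  ] hinge [0.5846 0.0388 0.13  ] wall corners [ 0.627 -0.228  0.13 ] [0.5915 0.0634 0.13  ]
```

Run:
```python
import cv2,numpy as np
im=np.load('pics/w1.npz')['im'][115:225,125:475,::-1]
cv2.imwrite('pics/w1c.png',cv2.resize(im,None,fx=2.28,fy=2.28,interpolation=cv2.INTER_CUBIC))
```

```text
(no output)
```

View pics/w1c.png

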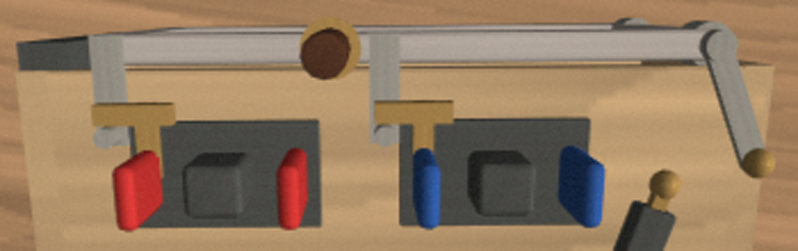

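carry_out([
  [0.001, -0.03, 0.01, 0, 0, 0],
  [0.0025, -0.0565, 0.04, 0, 0, 0],
  [0.0025, -0.0565, 0.075, 0, 0, 0],
  [0.0025, -0.0565, 0.105, 0, 0, 0],
  [0.0025, -0.0565, 0.122, 0, 0, 0],
  [0.0025, -0.0565, 0.131, 0, 0, 0],
  [0.0025, -0.0565, 0.131, 0, 0, 0],
])

```text
clock: 2.9
tool_pos: [0.6575, -0.1469, 0.1696]
orientation: [-180.0, 0.0, -173.8]
force: [0.1, 0.2, -0.0]
opening: 0.0878
gripper_force: 0.0
```

Run:
```python
from h import *
o=telemetry.get_obs();print(o['tool_pos'],o['force'])
cv2.imwrite('pics/w2.png',viewer.snapshot('wrist')[:,:,::-1])
```

```text
[ 0.65752528 -0.14688671  0.16959904] [ 0.14555603  0.21208236 -0.03881369]
```

View pics/w2.png

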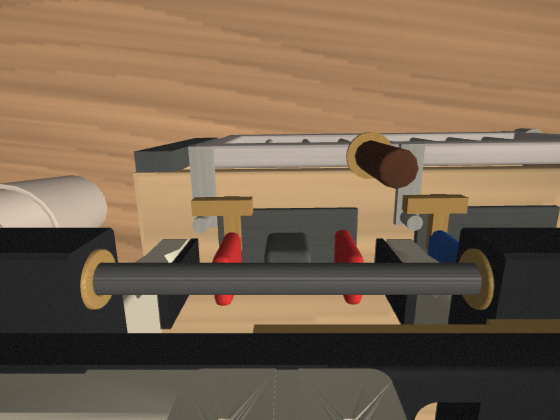

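The fingers straddle both red ears (tops at about (225,297) and (352,297)), centred, with the blue ear outside the left finger. Closing now.

carry_out([
  [0, 0, 0, 0, 0, 0],
  [0, 0, 0, 0, 0, 0],
  [0, 0, 0, 0, 0, 0],
  [0, 0, 0, 0, 0, 0],
  [0, 0, 0, 0, 0, 0],
  [0, 0, 0, 0, 0, 0],
  [0, 0, 0, 0, 0, 0],
  [0, 0, 0, 0, 0, 0],
], grip=-1)

```text
clock: 3.95
tool_pos: [0.6577, -0.1465, 0.1701]
orientation: [-180.0, 0.0, -173.8]
force: [-1.7, 3.2, 6.2]
opening: 0.0411
gripper_force: 30.0
```

carry_out([
  [0, 0, 0, 0, 0, 0],
  [0, 0, 0, 0, 0, 0],
  [0, 0, 0, 0, 0, 0],
  [0, 0, 0, 0, 0, 0],
  [0, 0, -0.012, 0, 0, 0],
  [0, 0, -0.035, 0, 0, 0],
  [0, 0, -0.06, 0, 0, 0],
  [0, 0, -0.06, 0, 0, 0],
], grip=1)

```text
clock: 4.95
tool_pos: [0.6589, -0.1469, 0.2329]
orientation: [-179.9, 0.3, -173.8]
force: [0.9, -0.6, 0.2]
opening: 0.0874
gripper_force: 0.0
```

carry_out([
  [0, 0.03, 0, 0, 0, 0],
  [0, 0.075, 0, 0, 0, 0],
  [0, 0.109, 0, 0, 0, 0],
  [0, 0.109, 0, 0, 0, 0],
  [0, 0.109, 0.02, 0, 0, 0],
  [0, 0.109, 0.045, 0, 0, 0],
  [0, 0.109, 0.06, 0, 0, 0],
  [0, 0.109, 0.06, 0, 0, 0],
])

```text
clock: 5.95
tool_pos: [0.6452, -0.039, 0.1682]
orientation: [-180.0, -0.1, -173.9]
force: [-0.7, -0.4, 0.4]
opening: 0.0876
gripper_force: 0.0
```

Run:
```python
from h import *
o=telemetry.get_obs();print(o['tool_pos'],o['force'],o['opening'])
cv2.imwrite('pics/w3.png',viewer.snapshot('wrist')[:,:,::-1])
```

```text
[ 0.64515363 -0.03896725  0.16817639] [-0.67427481 -0.42874329  0.44212494] 0.08759324539414308
```

View pics/w3.png

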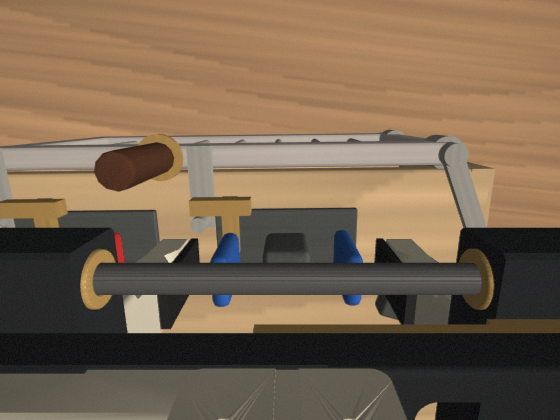

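The blue ears are centred between the fingers (tops at about (223,298) and (352,298)). Squeezing now.

carry_out([
  [0, 0, -0.001, 0, 0, 0],
  [0, 0, -0.001, 0, 0, 0],
  [0, 0, -0.001, 0, 0, 0],
  [0, 0, -0.001, 0, 0, 0],
  [0, 0, -0.001, 0, 0, 0],
  [0, 0, -0.001, 0, 0, 0],
  [0, 0, -0.001, 0, 0, 0],
  [0, 0, -0.001, 0, 0, 0],
], grip=-1)

```text
clock: 7.0
tool_pos: [0.6461, -0.039, 0.1714]
orientation: [-179.9, 0.1, -173.8]
force: [-0.6, -5.1, 6.3]
opening: 0.0407
gripper_force: 30.0
```

carry_out([
  [0, 0, 0, 0, 0, 0],
  [0, 0, 0, 0, 0, 0],
  [0, 0, 0, 0, 0, 0],
  [0, 0, 0, 0, 0, 0],
  [0, 0, -0.015, 0, 0, 0],
  [0, 0, -0.05, 0, 0, 0],
  [0, 0, -0.09, 0, 0, 0],
  [0, 0, -0.09, 0, 0, 0],
], grip=1)

```text
clock: 8.0
tool_pos: [0.6477, -0.0383, 0.2657]
orientation: [-180.0, 0.4, -173.8]
force: [-0.5, 0.5, -1.0]
opening: 0.0875
gripper_force: 0.0
```

Run:
```python
from h import *
o=telemetry.get_obs();K,T=cam('wrist');im=viewer.snapshot('wrist');np.savez('pics/w4.npz',im=im,K=K,T=T);cv2.imwrite('pics/w4.png',im[:,:,::-1])
print(o['tool_pos'],o['orientation'],o['joint_pos'])
```

```text
[ 0.64772501 -0.03831814  0.26566942] [-179.98794594    0.44860342 -173.79798396] [ 1.38492613e+01  1.71915916e+01 -1.53795734e+00  7.58507168e-02
 -7.08274569e+01 -9.76719259e+01]
```

View pics/w4.png

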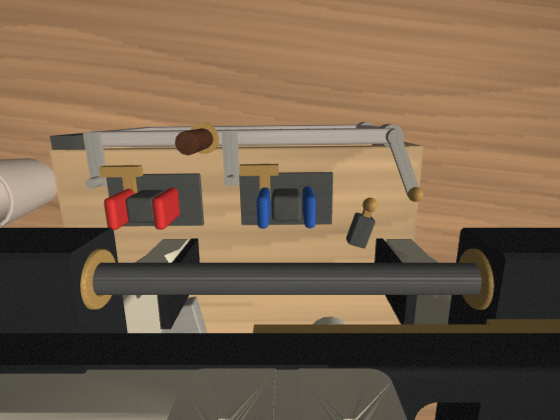

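Both catches are in, and the gate is still shut. The peg top is at about (187,143). Locating the peg and hinge now.

Run:
```python
from h import *
o=telemetry.get_obs();Rt=R.from_euler('xyz',o['orientation'],degrees=True).as_matrix()
for f,(a,b,c,e) in(('w1',(255,120,285,160)),('w4',(165,120,220,165))):
    d=np.load(f'pics/{f}.npz');im,K,T=d['im'],d['K'],d['T']
    h=cv2.cvtColor(im,cv2.COLOR_RGB2HSV)
    m=((h[:,:,2]<95)&(h[:,:,1]>110)).astype(np.uint8)
    for s,cc in blobs(im,m,(a,b,c,e),30): print(f,s,cc.round(1),plane(K,T,cc,.168).round(4),plane(K,T,cc,.18).round(4))
d=np.load('pics/w4.npz');K,T=d['K'],d['T']
psi=np.radians(6.6)
peg=plane(K,T,(188,143),.18);print('peg',peg,'hinge',plane(K,T,(394,133),.13))
```

```text
w1 [257, 127, 22, 23, 359] [267.4 138.1] [ 0.6044 -0.1092  0.168 ] [ 0.6036 -0.1086  0.18  ]
w4 [176, 128, 37, 27, 731] [193.4 140.7] [ 0.6036 -0.1073  0.168 ] [ 0.6024 -0.1041  0.18  ]
peg [ 0.60424225 -0.10757915  0.18      ] hinge [0.58413697 0.0405867  0.13      ]
```

carry_out([
  [0.015, -0.02, 0.005, 0, 0, 0],
  [0.035, -0.045, 0.015, 0, 0, 0],
  [0.05, -0.065, 0.03, 0, 0, 0],
  [0.05, -0.065, 0.045, 0, 0, 0],
  [0.05, -0.065, 0.045, 0, 0, 0],
  [0.05, -0.065, 0.045, 0, 0, 0],
], grip=0.1)

```text
clock: 8.8
tool_pos: [0.6034, -0.1081, 0.2155]
orientation: [-180.0, -0.0, -173.8]
force: [-0.4, -0.3, 0.1]
opening: 0.0484
gripper_force: 0.0
```

Run:
```python
from h import *
o=telemetry.get_obs();print(o['tool_pos'],o['orientation'],o['force'],o['opening'])
K,T=cam('wrist');im=viewer.snapshot('wrist')
# where the peg top and the pads project
h=cv2.cvtColor(im,cv2.COLOR_RGB2HSV);m=((h[:,:,2]<95)&(h[:,:,1]>110)).astype(np.uint8)
for s,cc in blobs(im,m,(200,120,380,300),60): print(s,cc.round(1),plane(K,T,cc,.168).round(4))
cv2.imwrite('pics/w5.png',im[:,:,::-1])
```

```text
[ 0.60343597 -0.10810759  0.2154594 ] [-1.79985920e+02 -7.19191280e-03 -1.73793793e+02] [-0.35005549 -0.28839394  0.14331888] 0.048440895510700764
[271, 211, 27, 47, 983] [283.8 234.6] [ 0.602  -0.1097  0.168 ]
```

View pics/w5.png

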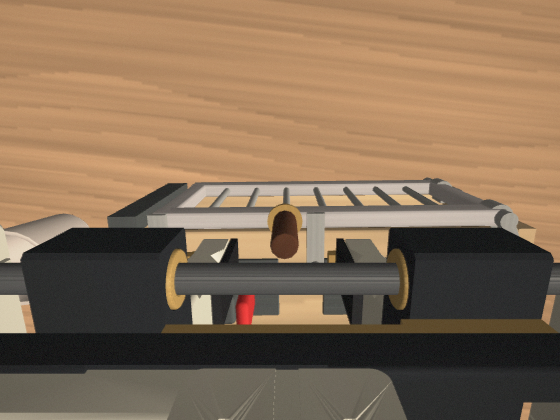

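The peg (top near (285,248)) sits between the fingers, centred along y. Descend and grip.

carry_out([
  [0, -0.0005, 0.015, 0, 0, 0],
  [0, -0.0005, 0.035, 0, 0, 0],
  [0, -0.0005, 0.048, 0, 0, 0],
  [0, -0.0005, 0.048, 0, 0, 0],
])

```text
clock: 9.35
tool_pos: [0.6025, -0.1088, 0.1659]
orientation: [180.0, -0.1, -173.8]
force: [0.1, -0.4, 0.3]
opening: 0.0483
gripper_force: 0.0
```

carry_out([
  [0, 0, 0, 0, 0, 0],
  [0, 0, 0, 0, 0, 0],
  [0, 0, 0, 0, 0, 0],
  [0, 0, 0, 0, 0, 0],
  [0, 0, 0, 0, 0, 0],
  [0, 0, 0, 0, 0, 0],
], grip=-1)

```text
clock: 10.1
tool_pos: [0.6033, -0.1096, 0.1678]
orientation: [-179.9, 0.0, -173.8]
force: [0.7, -5.1, 0.4]
opening: 0.0154
gripper_force: 30.0
```

```bash
cat > arc.py <<'E'
from h import *
o=telemetry.get_obs();Rt=R.from_euler('xyz',o['orientation'],degrees=True).as_matrix();p=o['tool_pos']
print(p,o['orientation'],o['force'],o['opening'],o['clock'],o['joint_pos'][5])
hin=np.array([.586,.041]);v=p[:2]-hin;r0=np.hypot(*v);a0=np.arctan2(v[1],v[0])
print('r',r0,'th',-np.pi/2+np.radians(6.6)-a0)
for t in np.arange(.08,1.4,.08):
    a=np.radians(-90+6.6)-t
    if t<np.radians(-90+6.6)-a0: continue
    q=np.r_[hin+.15*np.array([np.cos(a),np.sin(a)]),p[2]]
    print(round(t,2),(Rt.T@(q-p)).round(4))
E
python3 arc.py
```

```text
[ 0.60331151 -0.10957928  0.1677588 ] [-1.79946275e+02  2.09046715e-02 -1.73831157e+02] [ 0.71448638 -5.08517663  0.38083004] 0.015391867090479848 10.1 -91.83159222852144
r 0.15157113187650667 th 0.0007281833448591346
0.08 [ 0.0119  0.002  -0.    ]
0.16 [ 0.0238  0.0033 -0.    ]
0.24 [ 0.0356  0.0056 -0.    ]
0.32 [ 0.0471  0.0088 -0.    ]
0.4 [ 0.0584  0.013  -0.    ]
0.48 [ 0.0693  0.018  -0.    ]
0.56 [ 0.0797  0.0239 -0.0001]
0.64 [ 0.0897  0.0306 -0.0001]
0.72 [ 0.0991  0.0381 -0.0001]
0.8 [ 1.078e-01  4.630e-02 -1.000e-04]
0.88 [ 1.159e-01  5.510e-02 -1.000e-04]
0.96 [ 1.233e-01  6.460e-02 -1.000e-04]
1.04 [ 1.298e-01  7.470e-02 -1.000e-04]
1.12 [ 1.355e-01  8.520e-02 -1.000e-04]
1.2 [ 1.404e-01  9.620e-02 -1.000e-04]
1.28 [ 0.1444  0.1075 -0.0002]
1.36 [ 0.1475  0.1191 -0.0002]
```

carry_out([
  [0.004, 0.0005, 0, 0, 0, 0.015],
  [0.012, 0.001, 0, 0, 0, 0.05],
  [0.024, 0.0025, 0, 0, 0, 0.09],
  [0.036, 0.0045, 0, 0, 0, 0.14],
  [0.047, 0.008, 0, 0, 0, 0.19],
  [0.0585, 0.012, 0, 0, 0, 0.24],
  [0.064, 0.0145, 0, 0, 0, 0.26],
  [0.064, 0.0145, 0, 0, 0, 0.26],
])

```text
clock: 11.1
tool_pos: [0.5371, -0.1024, 0.1677]
orientation: [-179.9, -0.0, 171.2]
force: [-0.0, -9.0, -0.1]
opening: 0.0152
gripper_force: 30.0
```

```bash
python3 arc.py
```

```text
[ 0.5371156  -0.10236379  0.16767645] [-1.79915212e+02 -2.77019729e-02  1.71237641e+02] [-0.02991301 -9.03784373 -0.0537773 ] 0.015218033321915762 11.1 -108.6058263509045
r 0.15146900585007458 th 0.44380976245104664
0.48 [ 0.0051  0.0025 -0.    ]
0.56 [ 0.0167  0.0055 -0.    ]
0.64 [ 0.028   0.0094 -0.    ]
0.72 [ 0.039   0.0142 -0.    ]
0.8 [ 0.0496  0.0199 -0.    ]
0.88 [ 0.0597  0.0264 -0.    ]
0.96 [ 0.0692  0.0336 -0.    ]
1.04 [ 0.0781  0.0416 -0.    ]
1.12 [ 0.0864  0.0504 -0.    ]
1.2 [ 0.0939  0.0597 -0.    ]
1.28 [ 1.007e-01  6.960e-02 -1.000e-04]
1.36 [ 1.066e-01  8.000e-02 -1.000e-04]
```

carry_out([
  [0.008, -0.001, 0, 0, 0, 0.03],
  [0.017, 0.0025, 0, 0, 0, 0.07],
  [0.0285, 0.0065, 0, 0, 0, 0.11],
  [0.0395, 0.0115, 0, 0, 0, 0.15],
  [0.05, 0.017, 0, 0, 0, 0.19],
  [0.0605, 0.0235, 0, 0, 0, 0.23],
  [0.07, 0.031, 0, 0, 0, 0.27],
  [0.0785, 0.0395, 0, 0, 0, 0.3],
])

```text
clock: 12.1
tool_pos: [0.465, -0.0512, 0.1677]
orientation: [-179.9, -0.0, 154.0]
force: [-2.3, -6.9, 5.2]
opening: 0.0154
gripper_force: 30.0
```

```bash
python3 arc.py
```

```text
[ 0.46496014 -0.05119697  0.16765136] [-1.79872123e+02 -4.93201601e-02  1.53973943e+02] [-2.26019189 -6.88914528  5.23893043] 0.015387658074327236 12.1 -134.0393744406284
r 0.15215429493468433 th 1.035036177044642
1.04 [-0.0003  0.0023 -0.    ]
1.12 [ 0.0102  0.0081 -0.    ]
1.2 [ 0.0201  0.0148 -0.    ]
1.28 [ 0.0295  0.0223 -0.    ]
1.36 [ 0.0383  0.0304 -0.    ]
```

carry_out([
  [0.006, 0.0025, 0, 0, 0, 0.03],
  [0.012, 0.0065, 0, 0, 0, 0.06],
  [0.018, 0.0105, 0, 0, 0, 0.08],
  [0.024, 0.015, 0, 0, 0, 0.1],
  [0.0285, 0.0185, 0, 0, 0, 0.12],
  [0.031, 0.0205, 0, 0, 0, 0.12],
  [0.031, 0.0205, 0, 0, 0, 0.12],
  [0.031, 0.0205, 0, 0, 0, 0.12],
])

```text
clock: 13.1
tool_pos: [0.4457, -0.0196, 0.1676]
orientation: [-179.8, -0.1, 147.2]
force: [-4.7, -6.8, 7.3]
opening: 0.0156
gripper_force: 30.0
```

carry_out([
  [0, 0, 0, 0, 0, 0],
  [0, 0, 0, 0, 0, 0],
  [0, 0, 0, 0, 0, 0],
  [0, 0, 0, 0, 0, 0],
])

```text
clock: 13.6
tool_pos: [0.4457, -0.0196, 0.1676]
orientation: [-179.8, -0.1, 147.2]
force: [-4.9, -6.1, 8.1]
opening: 0.0156
gripper_force: 30.0
```

```bash
python3 arc.py
python3 - <<'E'
from h import *
a=viewer.snapshot('scene')[170:330,160:360,::-1];b=viewer.snapshot('wrist')[:,:,::-1]
cv2.imwrite('pics/e.png',np.hstack([cv2.resize(a,(400,320)),cv2.resize(b,(400,320))]))
E
```

```text
[ 0.44573103 -0.01960163  0.16755965] [-1.79822759e+02 -7.75751291e-02  1.47163670e+02] [-4.90753761 -6.10882102  8.09261748] 0.015648321603291694 13.6 -145.83596566041237
r 0.15280033198166187 th 1.2781706600997733
1.28 [-0.0013  0.0025 -0.    ]
1.36 [ 0.0084  0.0096 -0.    ]
```

View pics/e.png

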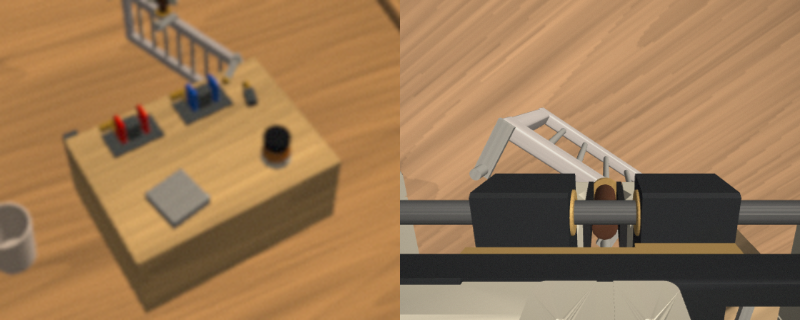

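The gate stands open at about 1.28 rad (seen top centre in the left half). The peg is held between the fingers (right half, about (605,210)), and both catches are still squeezed in. Handing in.

```bash
python3 -c "
from plant import workorder
print(workorder.close_job())"
```

```text
the job is handed in; nothing more can be done
None
```

I squeezed the red catch in, then the blue, swung the gate past its detent to about 1.28 rad by my camera-based estimate, and handed the job in at about 14 s with the peg still gripped; no verdict came back.

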